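# Hole saws back on the rack by size

## Robot

A 7-joint arm with a two-finger parallel gripper is mounted at the origin on the work surface. World frame = base frame: x ahead of the robot, y to its left, z up, the work surface at z = 0. Lengths are in m, angles in rad, forces in N, time in s.
With the tool pointing down it reaches from about 0.4 to 0.875 m from the base axis. Payload 6.5 kg.
Tool frame: the origin (TCP) lies midway between the tips of the shut fingers; the grasp point (between the pads) lies 19 mm behind it; z points along the fingers, y is the line along which they close (so a half turn about z gives the same grasp; the last joint's range is limited). The gripper opens to 88 mm and grips with 3 to 60 N. Pads are 18 mm wide; open, the fingers measure 123 mm over their backs; the gripper's body (75 mm by 187 mm) begins 45 mm behind the grasp point.
Start: joints at [-1.351, 0.536, -0.004, 1.538, 0.003, 1.067, -0.071], TCP at [0.183, 0.624, 0.239] pointing down, gripper open.
Joint ranges: [-2.7, 2.7], [-0.37, 2.16], [-1.27, 1.26], [0.24, 2.4], [-1.31, 4.45], [0.19, 1.91], [-2.76, 2.76]. Speed limits (rad/s): [2.39, 2.39, 3.14, 3.14, 3.14, 3.14, 3.14].

## Interface

Orientations are given as a unit quaternion [w, x, y, z].
In Python, from plant import arm, get_image, job gives the robot as it stands.
- The arm moves only by the shell command python3 -m creep 'ROWS'. ROWS is text: rows parted by semicolons, each of 7 numbers parted by spaces: the shift along the tool's x, y, z in m, then the turn, a rotation vector about the tool's x, y, z in degrees, then the opening, from 0 (shut) to 1 (fully open). In form: tx ty tz rx ry rz gripper; .... A call has 1 to 5 rows; each row is the pose to reach, as a shift and turn from the pose commanded when the call began, along the tool's axes at that moment; what a row does not reach only later rows make up. A row lasts 1/10 s, in which the tool goes at most 50 mm and 8.59 degrees, less where a joint would pass 70% of its speed; a pose out of reach is approached as far as the arm can. A call with a gripper value outside its range is refused whole. The fingers move at their own pace and stop on an object; the grip force is fixed at half the most. Time passes only in rows, so rows that repeat a pose let the fingers close. It gives the time, the measured TCP pose, the force, the opening and the grip force at its end, in the units of the state.
- arm.state(): the state, without advancing time (a new reading comes with each control period).
- get_image(name): name is "scene" or "side" or "wrist"; returns a dict with "img" (480x640x3 uint8, red, green, blue), "depth" (480x640 float32, m along the optical axis (not along the pixel's ray), 0 where there is no reading), "vfov" (degrees; the focal length in pixels is half the picture's height over the tangent of half this angle, whatever the lens; pixels are square), "cx", "cy" (the principal point, pixels), "extrinsics" (4x4, takes a point from camera to world coordinates); the wrist camera has in their place "T_tool_cam" (4x4, takes a point from camera to tool coordinates, whose origin is the TCP and whose axes are the flange's). Camera axes: x right, y up, looking along -z (the intrinsics and any distortion apply to the point x, -y, -z); pixel columns grow to the right and rows downward; lengths in m; the calibration is good to about 2 mm. The wrist camera is an equidistant fisheye: a pixel r from the principal point sees the ray r / f radians off the axis. A picture is of the moment at which its call begins: read the wrist's pose just before it.
- job.close_job(): hands the job in; it is judged then, once.
The state is a dict: "clock": time; "joints": joint angles; "qvel": joint speeds; "joint_torque": joint torques, N m; "position": TCP position; "orientation": TCP orientation; "ft_force": force on the tool from outside, world axes, zero at the start; "moment": the same for the moment, N m; "grip_width": finger opening in m; "grip_force": force on a finger pad.
Only numpy, scipy, OpenCV 4.12 (cv2) and the standard library are available. Lean on these libraries where they do the work, as an engineer would, in place of code of your own. Each camera call takes 0.05 s, during which the arm holds its last target. There are 200 camera calls.

## Task

Put the four blue hole saws away on the plywood rack, one centred on each black pad, standing on their teeth with the shank up, in order of diameter: the smallest next to the red end block, the largest at the far end from it. Tip none of them over and leave the amber glass jar where it stands.

Things in the scene. Friction and masses are not known exactly. Their poses are not given: they have to be found in the camera images.
- saw_30: hole saw, 30 mm diameter: blue cup 45 mm high on its toothed steel rim; on its top a dark nut 19 mm across (45 to 53 mm up), then an upright steel shank, 11 mm diameter, 53 to 88 mm up, for gripping. 80 to 320 g. Origin: centre of the toothed underside, z up along the shank, yaw meaningless. Starts upright on the bench between robot and rack, among other things
- saw_40: hole saw, 40 mm diameter: blue cup 45 mm high on its toothed steel rim; on its top a dark nut 19 mm across (45 to 53 mm up), then an upright steel shank, 11 mm diameter, 53 to 88 mm up, for gripping. 80 to 320 g. Origin: centre of the toothed underside, z up along the shank, yaw meaningless. Starts upright on the bench between robot and rack, among other things
- saw_51: hole saw, 51 mm diameter: blue cup 45 mm high on its toothed steel rim; on its top a dark nut 19 mm across (45 to 53 mm up), then an upright steel shank, 11 mm diameter, 53 to 88 mm up, for gripping. 80 to 320 g. Origin: centre of the toothed underside, z up along the shank, yaw meaningless. Starts upright on the bench between robot and rack, among other things
- saw_64: hole saw, 64 mm diameter: blue cup 45 mm high on its toothed steel rim; on its top a dark nut 19 mm across (45 to 53 mm up), then an upright steel shank, 11 mm diameter, 53 to 88 mm up, for gripping. 80 to 320 g. Origin: centre of the toothed underside, z up along the shank, yaw meaningless. Starts upright on the bench between robot and rack, among other things
- pad_a: one of four identical black rubber discs, 70 mm diameter, 3 mm thick, fixed in a straight row, 85 mm apart, on the rack (fixed plywood board 100 x 450 x 12 mm). The letter says nothing of its place in the row (shuffled): count from the red block. Origin: centre of its underside, 12 mm above the bench; y along the row, z up
- pad_b: one of four identical black rubber discs, 70 mm diameter, 3 mm thick, fixed in a straight row, 85 mm apart, on the rack (fixed plywood board 100 x 450 x 12 mm). The letter says nothing of its place in the row (shuffled): count from the red block. Origin: centre of its underside, 12 mm above the bench; y along the row, z up
- pad_c: one of four identical black rubber discs, 70 mm diameter, 3 mm thick, fixed in a straight row, 85 mm apart, on the rack (fixed plywood board 100 x 450 x 12 mm). The letter says nothing of its place in the row (shuffled): count from the red block. Origin: centre of its underside, 12 mm above the bench; y along the row, z up
- pad_d: one of four identical black rubber discs, 70 mm diameter, 3 mm thick, fixed in a straight row, 85 mm apart, on the rack (fixed plywood board 100 x 450 x 12 mm). The letter says nothing of its place in the row (shuffled): count from the red block. Origin: centre of its underside, 12 mm above the bench; y along the row, z up
- red_block: red block, 90 x 30 x 30 mm, fixed across one end of the rack (either end; a plain wooden block of the same size closes the other). The row is counted from it: the nearest pad's centre is 77.5 mm from its centre. Origin: centre of its underside, 12 mm above the bench; y along the row, z up
- jar: closed amber glass jar with a brass-coloured lid, 54 mm diameter, 65 mm high, loose, standing in the row of hole saws; not to be moved. Origin: centre of its underside
Things that resemble listed ones, but are neither listed nor needed, are in the scene too. What is shaped like the saw_40 but pink is not meant.

How it is judged:
At the end, for the whole second after the job is handed in: Each hole saw is released, upright (within 0.1 rad) and at rest on its own pad, within 12 mm of its centre, rim less than 5 mm above its top; order from the red block: 30, 40, 51, 64 mm; jar within 30 mm of its start (((horizontal distance between saw_30 and pad_a below 0.012 m and z of saw_30 in the frame of pad_a below 0.008 m) or (horizontal distance between saw_30 and pad_b below 0.012 m and z of saw_30 in the frame of pad_b below 0.008 m) or (horizontal distance between saw_30 and pad_c below 0.012 m and z of saw_30 in the frame of pad_c below 0.008 m) or (horizontal distance between saw_30 and pad_d below 0.012 m and z of saw_30 in the frame of pad_d below 0.008 m)) and horizontal distance between saw_30 and red_block below 0.12 m and angle between each of saw_30, saw_40, saw_51, saw_64's own z axis and vertical below 0.1 rad and linear speed of each of saw_30, saw_40, saw_51, saw_64 below 0.02 m/s and angular speed of each of saw_30, saw_40, saw_51, saw_64 below 0.2 rad/s and contact force between each of saw_30, saw_40, saw_51, saw_64 and the fingers below 0.05 N and ((horizontal distance between saw_40 and pad_a below 0.012 m and z of saw_40 in the frame of pad_a below 0.008 m) or (horizontal distance between saw_40 and pad_b below 0.012 m and z of saw_40 in the frame of pad_b below 0.008 m) or (horizontal distance between saw_40 and pad_c below 0.012 m and z of saw_40 in the frame of pad_c below 0.008 m) or (horizontal distance between saw_40 and pad_d below 0.012 m and z of saw_40 in the frame of pad_d below 0.008 m)) and horizontal distance between saw_40 and red_block between 0.12 and 0.205 m and ((horizontal distance between saw_51 and pad_a below 0.012 m and z of saw_51 in the frame of pad_a below 0.008 m) or (horizontal distance between saw_51 and pad_b below 0.012 m and z of saw_51 in the frame of pad_b below 0.008 m) or (horizontal distance between saw_51 and pad_c below 0.012 m and z of saw_51 in the frame of pad_c below 0.008 m) or (horizontal distance between saw_51 and pad_d below 0.012 m and z of saw_51 in the frame of pad_d below 0.008 m)) and horizontal distance between saw_51 and red_block between 0.205 and 0.29 m and ((horizontal distance between saw_64 and pad_a below 0.012 m and z of saw_64 in the frame of pad_a below 0.008 m) or (horizontal distance between saw_64 and pad_b below 0.012 m and z of saw_64 in the frame of pad_b below 0.008 m) or (horizontal distance between saw_64 and pad_c below 0.012 m and z of saw_64 in the frame of pad_c below 0.008 m) or (horizontal distance between saw_64 and pad_d below 0.012 m and z of saw_64 in the frame of pad_d below 0.008 m)) and horizontal distance between saw_64 and red_block above 0.29 m and distance of jar from where it was at the start of the episode below 0.03 m); the robot touches nothing.
It fails at once if a hole saw is tipped over (more than 0.8 rad) (angle between any of saw_30, saw_40, saw_51, saw_64's own z axis and vertical above 0.8 rad).
It fails at once if the jar is tipped over, or moved more than 30 mm (angle between jar's own z axis and vertical above 0.8 rad or distance of jar from where it was at the start of the episode above 0.03 m).
It also fails if it takes over 106 s, if anything falls off the work surface, if the arm or the gripper's body presses on something with over 40 N, if the wrist force passes 120 N, or if a joint passes its speed limit or range.

## Working session

There is one attempt and no reset: what is moved stays moved. The work goes in short steps, Python scripts to look and compute and a shell command to move; the robot and the scene stay as the last step left them, time stands still between calls to the robot, and variables do not carry over. Pictures are saved under pics/ and viewed, at most 14 in all, crops included, and the job is handed in when it is done.

```bash
mkdir -p pics; ls
cat > h.py <<'E'
import numpy as np, cv2
from plant import arm,get_image
from scipy.spatial.transform import Rotation as R
def grab(n):
    s=arm.state(); d=get_image(n); np.save(f'pics/{n}.npy',{'s':s,'d':d},allow_pickle=True); return s,d
def load(n):
    o=np.load(f'pics/{n}.npy',allow_pickle=True).item(); return o['s'],o['d']
def save(p,d,crop=None,k=1):
    im=d['img'][...,::-1]
    if crop: a,b,c,e=crop; im=im[b:e,a:c]
    cv2.imwrite(p,cv2.resize(im,None,fx=k,fy=k,interpolation=cv2.INTER_CUBIC))
def world(d,u,v,z=None):
    "fixed camera: pixel->world by depth, or by plane z"
    f=240/np.tan(np.radians(d['vfov'])/2); E=np.array(d['extrinsics'])
    u=np.asarray(u,float);v=np.asarray(v,float)
    ray=np.stack([(u-d['cx'])/f,-(v-d['cy'])/f,-np.ones_like(u)],-1)
    if z is None: 
        t=d['depth'][np.round(v).astype(int),np.round(u).astype(int)]
        return (ray*t[...,None])@E[:3,:3].T+E[:3,3]
    w=ray@E[:3,:3].T; t=(z-E[2,3])/w[...,2]
    return w*t[...,None]+E[:3,3]
E
python3 - <<'E'
from h import *
for n in ['scene','side']:
    s,d=grab(n); save(f'pics/{n}1.png',d); print(n,{k:d[k] for k in d if k not in('img','depth')})
print(s)
E
```

```text
pics
scene {'vfov': 51.061677965244385, 'cx': 318.9759111762253, 'cy': 245.40765490357487, 'extrinsics': array([[-0.59613163, -0.48893515,  0.63684338,  1.13026321],
       [ 0.80275793, -0.34876274,  0.48367784,  0.45576282],
       [-0.01437986,  0.79956674,  0.60040508,  0.6326925 ],
       [ 0.        ,  0.        ,  0.        ,  1.        ]])}
side {'vfov': 44.11250597563473, 'cx': 313.17972090398155, 'cy': 249.31638741064677, 'extrinsics': array([[ 0.89038626,  0.21090564, -0.40339945,  0.06563037],
       [-0.45460122,  0.45764324, -0.76413376, -0.80207575],
       [ 0.02345291,  0.86376008,  0.50335722,  0.55719154],
       [ 0.        ,  0.        ,  0.        ,  1.        ]])}
{'clock': 0.05, 'joints': array([-1.35120404,  0.53715498, -0.00442888,  1.53882755,  0.00259655,
        1.06732254, -0.07120787]), 'qvel': array([-0.00050238,  0.00021028, -0.00070559, -0.00191404, -0.00095852,
        0.00151799,  0.00150346]), 'joint_torque': array([ 2.66821211e-03, -5.72620654e+01,  9.95260701e-01, -2.52516335e+01,
       -5.61701925e-02,  1.34522552e-02,  3.66946495e-05]), 'position': array([0.1830973 , 0.62305166, 0.2378642 ]), 'orientation': array([-5.81162328e-05,  1.42383593e-01,  9.89811186e-01, -8.51366122e-04]), 'ft_force': array([-1.29300041, -0.05595717,  0.07502545]), 'moment': array([-0.01337037,  0.00376049,  0.0353118 ]), 'grip_force': 0.0, 'grip_width': 0.08807336481530004}
```

View pics/scene1.png

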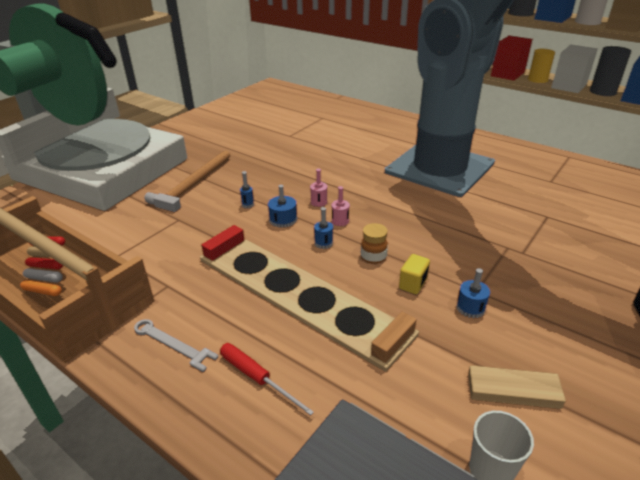

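View pics/side1.png

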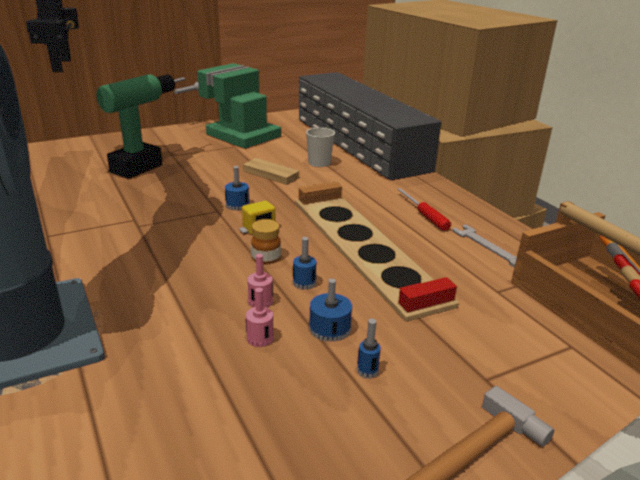

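The scene picture shows blue saws at about (247,195), (283,210), (324,234) and (474,297). The two pink lookalikes are at (319,193) and (341,212), the jar at (374,243) and a yellow block at (415,274). The red block is at (223,242) and the pads at (251,263), (282,280), (317,300) and (355,321). In the side picture the blue saws are at (369,355), (330,315), (305,270) and (237,195). Next I take one close crop of each view.

Run:
```python
from h import *
s,d=load('scene'); save('pics/sc_c.png',d,(200,160,500,360),2.6)
s,d=load('side'); save('pics/si_c.png',d,(210,160,470,390),2.6)
```

```text
(no output)
```

View pics/sc_c.png

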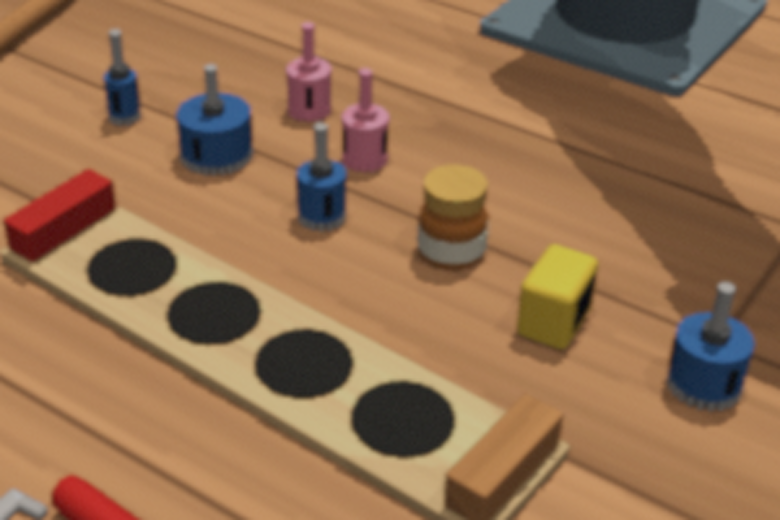

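View pics/si_c.png

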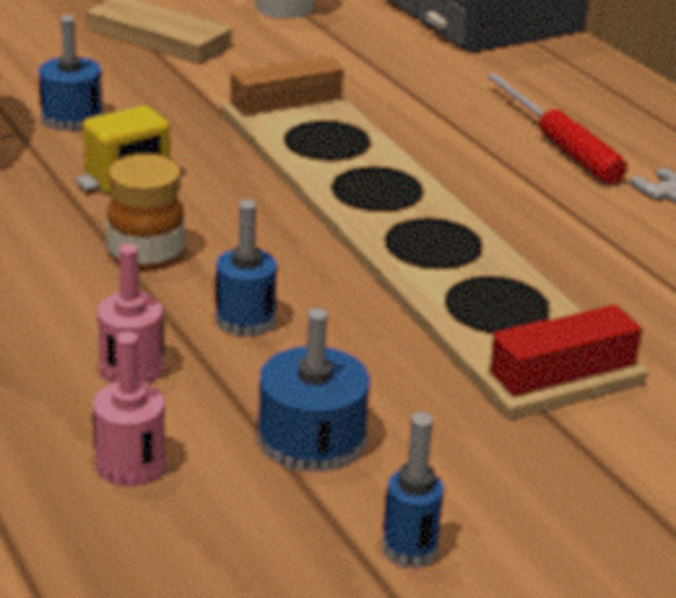

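```bash
cat > m.py <<'E'
from h import *
s,a=load('scene'); s,b=load('side')
A=lambda P,z:world(a,200+np.array(P)[:,0]/2.6-.3,160+np.array(P)[:,1]/2.6-.3,z)
B=lambda P,z:world(b,210+np.array(P)[:,0]/2.6-.3,160+np.array(P)[:,1]/2.6-.3,z)
E
python3 - <<'E'
from m import *
np.set_printoptions(precision=4,suppress=True)
ta=A([(116,33),(210,69),(321,127),(727,287)],.087);tb=B([(421,419),(317,315),(247,205),(68,19)],.087)
print('saws 30,64,40,51\n',np.c_[ta,tb])
pa=A([(132,267),(214,312),(304,362),(403,418)],.015);pb=B([(497,303),(434,243),(377,188),(327,140)],.015)
print('pads\n',np.c_[pa,pb], np.diff(pa,axis=0),np.linalg.norm(np.diff(pa,axis=0),axis=1),np.linalg.norm(np.diff(pb,axis=0),axis=1))
# pad fit by dark mask, shank by depth
for d in (a,b):
    for n,uv in dict().items(): pass
# jar, pinks, yellow tops
print('jar,pink,pink',A([(455,187),(308,27),(366,73)],.065)[0],A([(308,27),(366,73)],.087),B([(145,178)],.065),B([(128,250),(128,338)],.087))
print('yellow', A([(560,262)],.04), world(a,200+560/2.6,160+265/2.6))
# blue cup widths at z=.045/2 in scene
print([np.linalg.norm(np.diff(A([(l,y),(r,y)],.025),axis=0)) for l,r,y in [(107,139,100),(179,252,140),(297,346,200),(672,750,370)]])
E
```

```text
saws 30,64,40,51
 [[ 0.4292 -0.2841  0.087   0.4274 -0.2863  0.087 ]
 [ 0.4295 -0.1776  0.087   0.4255 -0.1802  0.087 ]
 [ 0.4478 -0.0504  0.087   0.4457 -0.0515  0.087 ]
 [ 0.4501  0.2776  0.087   0.4507  0.2774  0.087 ]]
pads
 [[ 0.5979 -0.1183  0.015   0.5942 -0.1222  0.015 ]
 [ 0.6016 -0.0344  0.015   0.5981 -0.0393  0.015 ]
 [ 0.6059  0.05    0.015   0.6027  0.0464  0.015 ]
 [ 0.6108  0.1349  0.015   0.607   0.1306  0.015 ]] [[0.0037 0.0839 0.    ]
 [0.0042 0.0844 0.    ]
 [0.005  0.0848 0.    ]] [0.084  0.0846 0.085 ] [0.083  0.0859 0.0843]
jar,pink,pink [0.4292 0.0602 0.065 ] [[ 0.3249 -0.1544  0.087 ]
 [ 0.3605 -0.0685  0.087 ]] [[0.4176 0.0457 0.065 ]] [[ 0.3573 -0.0711  0.087 ]
 [ 0.3218 -0.1568  0.087 ]]
yellow [[0.4345 0.1536 0.04  ]] [0.4512 0.1618 0.0512]
[np.float64(0.028574513215554955), np.float64(0.062027784200846654), np.float64(0.03886192211320529), np.float64(0.051892984283684815)]
```

Lookalikes in the scene picture: pinks at (319,193) and (341,212), both rejected for colour. The cup widths I measure in the crop (29, 39, 52 and 62 mm) give these matches:

| Saw | Scene pixel |
|---|---|
| saw_30 | (247,195) |
| saw_40 | (324,234) |
| saw_51 | (474,297) |
| saw_64 | (283,210) |

The red block is beside the pad at y≈-0.12. I start with saw_51 and square the tool to the world axes on the way.

```bash
python3 -m creep '-0.035 -0.026 0 0 0 -3.3 0.5; -0.07 -0.052 0 0 0 -6.5 0.5; -0.106 -0.077 0 0 0 -9.8 0.5; -0.142 -0.102 0 0 0 -13 0.5; -0.177 -0.128 0 0 0 -16.4 0.5'; python3 -m creep '0 0 0 0 0 0 0.5; 0 0 0 0 0 0 0.5'
```

```text
clock: 0.6
position: [0.3179, 0.4492, 0.2385]
orientation: [-0.0, -0.001, 1.0, -0.0]
ft_force: [0.7, -0.0, -0.0]
grip_width: 0.0502
grip_force: 0.0
clock: 0.8
position: [0.3175, 0.4502, 0.2386]
orientation: [-0.0, 0.001, 1.0, -0.0]
ft_force: [-1.1, 0.8, -0.4]
grip_width: 0.0436
grip_force: 0.0
```

```bash
python3 -m creep '-0.027 -0.035 0.01 0 0 0 0.5; -0.053 -0.069 0.02 0 0 0 0.5; -0.08 -0.104 0.04 0 0 0 0.5; -0.107 -0.138 0.06 0 0 0 0.5; -0.133 -0.173 0.08 0 0 0 0.5'; python3 -m creep '0 0 0 0 0 0 0.5; 0 0 0 0 0 0 0.5; 0 0 0 0 0 0 0.5'
python3 - <<'E'
from h import *
s,d=grab('wrist'); save('pics/w1.png',d); print({k:d[k] for k in d if k not in('img','depth')})
E
```

```text
clock: 1.3
position: [0.4502, 0.279, 0.158]
orientation: [0.0, -0.002, 1.0, 0.001]
ft_force: [0.7, 1.0, -0.3]
grip_width: 0.044
grip_force: 0.0
clock: 1.6
position: [0.4491, 0.2807, 0.159]
orientation: [-0.0, -0.002, 1.0, 0.001]
ft_force: [0.5, 0.2, -0.2]
grip_width: 0.0439
grip_force: 0.0
{'vfov': 65.70646984690485, 'cx': 321.55308871463563, 'cy': 240.1627059729379, 'T_tool_cam': array([[ 5.07125690e-04,  9.49076285e-01,  3.15045945e-01,
         8.32011946e-02],
       [ 9.99999863e-01, -5.21313709e-04, -3.92296485e-05,
         9.99687134e-05],
       [ 1.27005841e-04,  3.15045922e-01, -9.49076420e-01,
        -1.46188182e-01],
       [ 0.00000000e+00,  0.00000000e+00,  0.00000000e+00,
         1.00000000e+00]])}
```

View pics/w1.png

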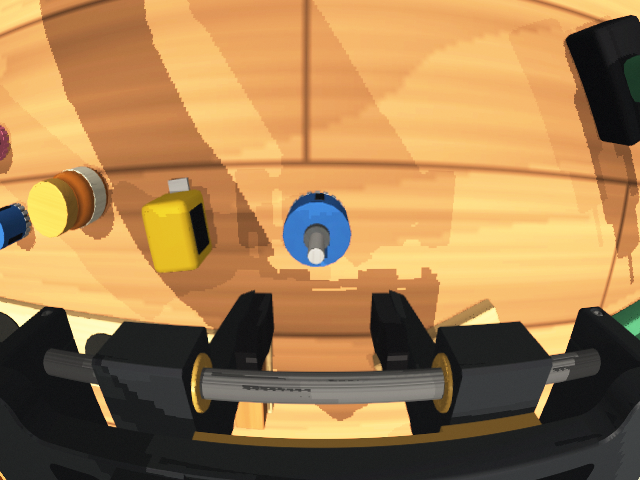

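The saw stands below and between the fingers, with its shank tip at pixel (316,256). I'll project it.

```bash
cat >> h.py <<'E'
def wworld(s,d,u,v,z):
    "wrist fisheye pixel -> world on plane z"
    f=240/np.tan(np.radians(d['vfov'])/2); x,y=u-d['cx'],v-d['cy']; r=np.hypot(x,y)+1e-9; t=r/f
    ray=np.array([x/r*np.sin(t),-y/r*np.sin(t),-np.cos(t)]); T=np.array(d['T_tool_cam'])
    q=s['orientation']; Q=R.from_quat([q[1],q[2],q[3],q[0]]).as_matrix()
    o=Q@T[:3,3]+s['position']; w=Q@T[:3,:3]@ray
    return (o+w*(z-o[2])/w[2]).round(4)
E
python3 - <<'E'
from h import *
s,d=load('wrist'); print(s['position'],wworld(s,d,316,256,.087), wworld(s,d,317,232,.045),wworld(s,d,317,232,.053))
E
```

```text
[0.449061   0.28066927 0.15899898] [0.4488 0.2774 0.087 ] [0.4459 0.2776 0.045 ] [0.4435 0.2777 0.053 ]
```

```bash
python3 -m creep '0 -0.003 0.03 0 0 0 0.5; 0 -0.003 0.06 0 0 0 0.5; 0 -0.003 0.085 0 0 0 0.5; 0 -0.003 0.101 0 0 0 0.5; 0 -0.003 0.101 0 0 0 0.5'; python3 -m creep '0 0 0 0 0 0 0; 0 0 0 0 0 0 0; 0 0 0 0 0 0 0;0 0 0 0 0 0 0;0 0 0 0 0 0 0';python3 -m creep '0 0 0 0 0 0 0; 0 0 0 0 0 0 0; 0 0 0 0 0 0 0;0 0 0 0 0 0 0;0 0 0 0 0 0 0'
```

```text
clock: 2.15
position: [0.448, 0.2761, 0.0563]
orientation: [-0.001, -0.002, 1.0, -0.0]
ft_force: [-0.3, 0.4, 1.2]
grip_width: 0.0441
grip_force: 0.0
clock: 2.65
position: [0.4503, 0.2752, 0.0582]
orientation: [0.0, -0.0, 1.0, 0.0]
ft_force: [-0.2, -0.2, -1.9]
grip_width: 0.0097
grip_force: 30.0
clock: 3.15
position: [0.4504, 0.2754, 0.058]
orientation: [0.0, -0.0, 1.0, 0.0]
ft_force: [-0.3, -0.5, 6.3]
grip_width: 0.0097
grip_force: 30.0
```

Gripped. Now lift, then carry to pad 3.

```bash
python3 -m creep '0 0 -0.02 0 0 0 0; 0 0 -0.045 0 0 0 0; 0 0 -0.075 0 0 0 0; 0 0 -0.085 0 0 0 0;0 0 -0.085 0 0 0 0'; python3 -m creep '-0.02 -0.03 0 0 0 0 0; -0.045 -0.067 0 0 0 0 0; -0.07 -0.104 0 0 0 0 0; -0.095 -0.141 0 0 0 0 0; -0.12 -0.178 0 0 0 0 0';python3 -m creep '-0.02 -0.03 0 0 0 0 0; -0.034 -0.051 0 0 0 0 0; -0.034 -0.051 0 0 0 0 0; -0.034 -0.051 0 0 0 0 0;-0.034 -0.051 0 0 0 0 0'
python3 - <<'E'
from h import *
s,d=grab('wrist'); save('pics/w2.png',d)
print(s['position'])
E
```

```text
clock: 3.65
position: [0.4506, 0.2751, 0.1433]
orientation: [0.001, -0.0, 1.0, 0.0]
ft_force: [-0.2, -0.3, -2.8]
grip_width: 0.0094
grip_force: 30.0
clock: 4.15
position: [0.5696, 0.0951, 0.1405]
orientation: [-0.002, -0.0, 1.0, -0.0]
ft_force: [0.7, -0.4, -2.4]
grip_width: 0.0101
grip_force: 30.0
clock: 4.65
position: [0.6028, 0.0475, 0.1414]
orientation: [-0.001, -0.001, 1.0, 0.0]
ft_force: [-0.1, 0.9, -0.8]
grip_width: 0.0097
grip_force: 30.0
[0.60282597 0.0475022  0.14138446]
```

View pics/w2.png

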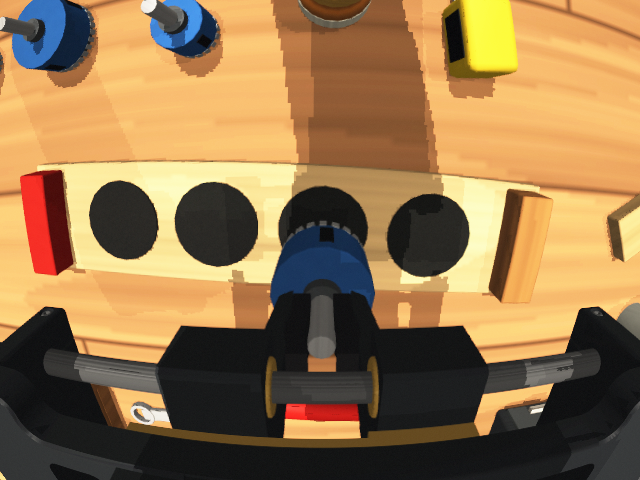

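The saw is held over the third pad from the red block at (45,220). The pads are centred at (124,220), (217,224), (323,228) and (428,235).

Run:
```python
from h import *
s,d=load('wrist')
for p in [(124,220),(217,224),(323.5,229),(428,235)]: print(wworld(s,d,*p,.015))
```

```text
[ 0.5924 -0.1181  0.015 ]
[ 0.5967 -0.0342  0.015 ]
[0.6008 0.0492 0.015 ]
[0.6053 0.1319 0.015 ]
```

```bash
python3 -m creep '0.001 0.001 0.025 0 0 0 0; 0.001 0.001 0.05 0 0 0 0; 0.001 0.001 0.062 0 0 0 0; 0.001 0.001 0.069 0 0 0 0; 0.001 0.001 0.069 0 0 0 0'; python3 -m creep '0 0 0 0 0 0 0; 0 0 0 0 0 0 0.4; 0 0 0 0 0 0 0.4; 0 0 0 0 0 0 0.4; 0 0 0 0 0 0 0.4'
```

```text
clock: 5.2
position: [0.6032, 0.048, 0.0738]
orientation: [-0.0, -0.001, 1.0, 0.0]
ft_force: [-0.5, -0.4, -0.4]
grip_width: 0.0099
grip_force: 30.0
clock: 5.7
position: [0.6034, 0.047, 0.074]
orientation: [0.0, -0.0, 1.0, 0.0]
ft_force: [-0.3, -0.5, 0.5]
grip_width: 0.035
grip_force: 0.0
```

```bash
python3 -m creep '0 0 -0.03 0 0 0 0.45; 0 0 -0.07 0 0 0 0.5; 0 0 -0.09 0 0 0 0.5;0.04 -0.025 -0.09 0 0 0 0.5; 0.08 -0.05 -0.09 0 0 0 0.5'; python3 -m creep '0.038 -0.025 0 0 0 0 0.5; 0.076 -0.049 0 0 0 0 0.5; 0.076 -0.049 0 0 0 0 0.5; 0.076 -0.049 0 0 0 0 0.5'
python3 - <<'E'
from h import *
s,d=grab('wrist'); save('pics/w3.png',d)
print(s['position'])
E
```

```text
clock: 6.2
position: [0.5234, -0.003, 0.1646]
orientation: [0.001, -0.001, 1.0, 0.0]
ft_force: [-0.6, 0.4, -0.5]
grip_width: 0.0438
grip_force: 0.0
clock: 6.6
position: [0.4472, -0.0524, 0.1642]
orientation: [0.0, 0.001, 1.0, 0.0]
ft_force: [0.4, 0.4, 0.2]
grip_width: 0.0442
grip_force: 0.0
[ 0.44718342 -0.05241611  0.16415376]
```

View pics/w3.png

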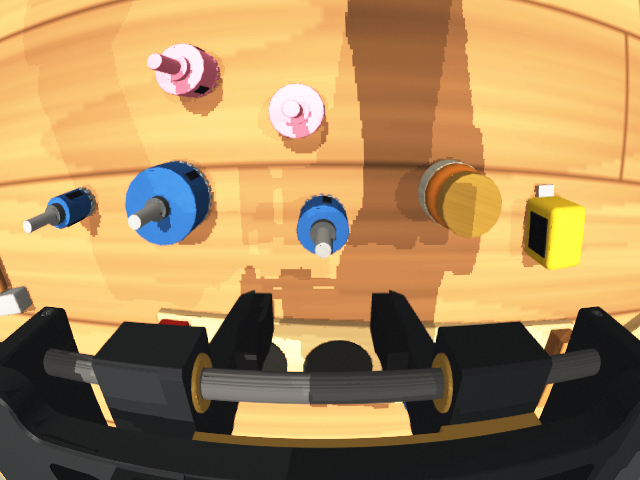

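Saw_40's shank tip is at (323,250), saw_64's at (135,223) and saw_30's at (28,227). The jar is at (470,203), well clear.

Run:
```python
from h import *
s,d=load('wrist')
for p in [(323,250),(135,223),(28,227)]: print(wworld(s,d,*p,.087))
```

```text
[ 0.4448 -0.0514  0.087 ]
[ 0.4258 -0.1794  0.087 ]
[ 0.427  -0.2863  0.087 ]
```

```bash
python3 -m creep '0.001 0.001 0.03 0 0 0 0.5; 0.001 0.001 0.06 0 0 0 0.5; 0.001 0.001 0.09 0 0 0 0.5; 0.001 0.001 0.106 0 0 0 0.5; 0.001 0.001 0.106 0 0 0 0.5'; python3 -m creep '0 0 0 0 0 0 0; 0 0 0 0 0 0 0; 0 0 0 0 0 0 0;0 0 0 0 0 0 0;0 0 0 0 0 0 0'; python3 -m creep '0 0 0 0 0 0 0; 0 0 -0.02 0 0 0 0; 0 0 -0.045 0 0 0 0; 0 0 -0.075 0 0 0 0; 0 0 -0.085 0 0 0 0'
```

```text
clock: 7.15
position: [0.4461, -0.0499, 0.0558]
orientation: [-0.001, -0.001, 1.0, 0.0]
ft_force: [-0.6, 0.1, 0.6]
grip_width: 0.0441
grip_force: 0.0
clock: 7.65
position: [0.4467, -0.0511, 0.0582]
orientation: [0.001, -0.0, 1.0, -0.0]
ft_force: [0.2, -0.4, 1.9]
grip_width: 0.0095
grip_force: 30.0
clock: 8.15
position: [0.4474, -0.0511, 0.1448]
orientation: [0.002, -0.0, 1.0, 0.0]
ft_force: [-0.4, 0.1, -1.0]
grip_width: 0.0102
grip_force: 30.0
```

```bash
python3 -m creep '-0.03 0.003 0 0 0 0 0; -0.065 0.007 0 0 0 0 0; -0.1 0.011 0 0 0 0 0; -0.135 0.014 0 0 0 0 0; -0.154 0.016 0 0 0 0 0'; python3 -m creep '0 0 0 0 0 0 0; 0 0 0 0 0 0 0;0 0 0 0 0 0 0'
python3 - <<'E'
from h import *
s,d=grab('wrist'); save('pics/w4.png',d)
print(s['position'])
E
```

```text
clock: 8.65
position: [0.6024, -0.0343, 0.1417]
orientation: [0.0, -0.001, 1.0, 0.0]
ft_force: [0.2, -0.2, -2.0]
grip_width: 0.01
grip_force: 30.0
clock: 8.95
position: [0.5986, -0.0353, 0.1421]
orientation: [-0.001, -0.0, 1.0, -0.0]
ft_force: [0.8, 0.9, -1.8]
grip_width: 0.0102
grip_force: 30.0
[ 0.59856888 -0.03525038  0.14207747]
```

View pics/w4.png

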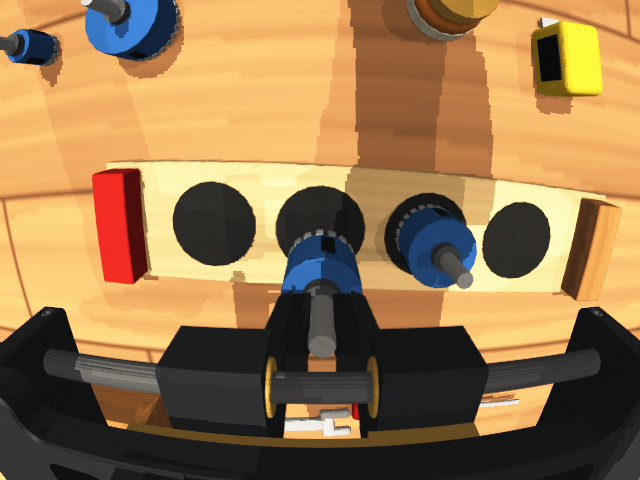

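Saw_40 is over pad 2, centred near (320,229). Saw_51 stands upright on pad 3 with its shank tip at (463,280). Pads 1 and 4 are centred at (214,224) and (516,240).

```bash
python3 - <<'E'
from h import *
s,d=load('wrist')
for p,z in [((214,224),.015),((320.5,229),.015),((426,234),.015),((516,240),.015),((463,281),.102)]: print(wworld(s,d,*p,z))
E
python3 -m creep '0 0 0.025 0 0 0 0; 0 0 0.05 0 0 0 0; 0 0 0.062 0 0 0 0; 0 0 0.069 0 0 0 0; 0 0 0.069 0 0 0 0'; python3 -m creep '0 0 0 0 0 0 0; 0 0 0 0 0 0 0.4; 0 0 0 0 0 0 0.4; 0 0 0 0 0 0 0.4; 0 0 0 0 0 0 0.4'
```

```text
[ 0.5925 -0.1197  0.015 ]
[ 0.5968 -0.036   0.015 ]
[0.6006 0.0475 0.015 ]
[0.6055 0.1309 0.015 ]
[0.602  0.0469 0.102 ]
clock: 9.5
position: [0.6002, -0.0352, 0.074]
orientation: [0.0, -0.0, 1.0, -0.0]
ft_force: [0.0, -0.3, -0.7]
grip_width: 0.0101
grip_force: 30.0
clock: 10.0
position: [0.6004, -0.0349, 0.0739]
orientation: [0.0, -0.0, 1.0, -0.0]
ft_force: [0.5, 0.3, 0.8]
grip_width: 0.0351
grip_force: 0.0
```

Saw_51 is within 2 mm of its pad. Next is saw_64.

```bash
python3 -m creep '0 0 -0.03 0 0 0 0.45; 0 0 -0.07 0 0 0 0.5; 0 0 -0.09 0 0 0 0.5;0.03 -0.025 -0.09 0 0 0 0.5; 0.065 -0.054 -0.09 0 0 0 0.5'; python3 -m creep '0.035 -0.03 0 0 0 0 0.5; 0.07 -0.06 0 0 0 0 0.5; 0.108 -0.09 0 0 0 0 0.5; 0.108 -0.09 0 0 0 0 0.5; 0.108 -0.09 0 0 0 0 0.5'
python3 - <<'E'
from h import *
s,d=grab('wrist'); save('pics/w5.png',d)
print(s['position'])
E
```

```text
clock: 10.5
position: [0.5361, -0.0883, 0.1647]
orientation: [0.002, -0.002, 1.0, 0.0]
ft_force: [0.3, -1.1, 0.2]
grip_width: 0.044
grip_force: 0.0
clock: 11.0
position: [0.427, -0.1796, 0.164]
orientation: [0.0, 0.001, 1.0, -0.0]
ft_force: [0.0, 0.7, -0.1]
grip_width: 0.044
grip_force: 0.0
[ 0.42701407 -0.17960535  0.1640463 ]
```

View pics/w5.png

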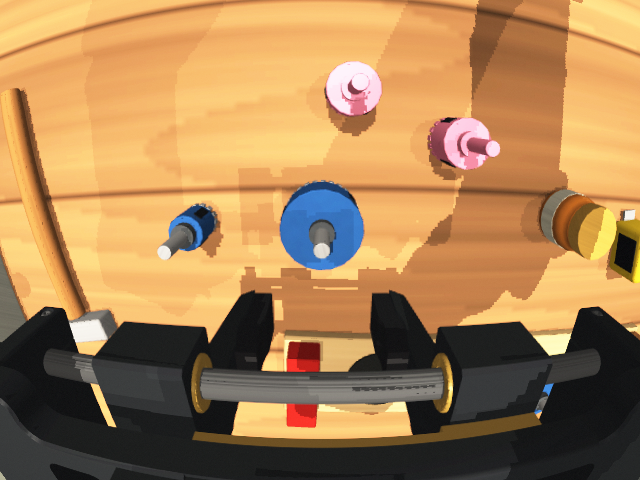

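The shank tip is at (321,251), the same pixel as the last good grasp, and 1 mm off in x. I grip, lift 130 mm so it clears the placed saws, and carry it to pad 4.

```bash
python3 -m creep '0.001 0 0.03 0 0 0 0.5; 0.001 0 0.06 0 0 0 0.5; 0.001 0 0.09 0 0 0 0.5; 0.001 0 0.106 0 0 0 0.5; 0.001 0 0.106 0 0 0 0.5'; python3 -m creep '0 0 0 0 0 0 0; 0 0 0 0 0 0 0; 0 0 0 0 0 0 0;0 0 0 0 0 0 0;0 0 0 0 0 0 0'; python3 -m creep '0 0 -0.015 0 0 0 0; 0 0 -0.045 0 0 0 0; 0 0 -0.08 0 0 0 0; 0 0 -0.115 0 0 0 0; 0 0 -0.13 0 0 0 0'
```

```text
clock: 11.55
position: [0.4263, -0.1771, 0.0558]
orientation: [-0.002, -0.002, 1.0, 0.001]
ft_force: [0.5, 0.4, 0.2]
grip_width: 0.0436
grip_force: 0.0
clock: 12.05
position: [0.4267, -0.1792, 0.0582]
orientation: [0.001, -0.0, 1.0, -0.0]
ft_force: [0.6, -0.6, 1.1]
grip_width: 0.0098
grip_force: 30.0
clock: 12.55
position: [0.4273, -0.1795, 0.1906]
orientation: [0.002, -0.0, 1.0, -0.001]
ft_force: [0.4, -0.8, -2.7]
grip_width: 0.0098
grip_force: 30.0
```

```bash
python3 -m creep '-0.012 0.02 0 0 0 0 0; -0.03 0.051 0 0 0 0 0; -0.05 0.086 0 0 0 0 0; -0.07 0.121 0 0 0 0 0; -0.09 0.156 0 0 0 0 0'; python3 -m creep '-0.02 0.035 0 0 0 0 0; -0.04 0.07 0 0 0 0 0; -0.06 0.105 0 0 0 0 0;-0.08 0.138 0 0 0 0 0; -0.091 0.156 0 0 0 0 0';python3 -m creep '0 0 0 0 0 0 0; 0 0 0.02 0 0 0 0;0 0 0.045 0 0 0 0; 0 0 0.045 0 0 0 0; 0 0 0.045 0 0 0 0'
python3 - <<'E'
from h import *
s,d=grab('wrist'); save('pics/w6.png',d)
print(s['position'])
E
```

```text
clock: 13.05
position: [0.5163, -0.0216, 0.1877]
orientation: [-0.0, -0.0, 1.0, -0.0]
ft_force: [-0.2, -0.2, -2.0]
grip_width: 0.01
grip_force: 30.0
clock: 13.55
position: [0.6076, 0.1371, 0.1874]
orientation: [-0.0, -0.002, 1.0, 0.001]
ft_force: [0.1, 0.4, -1.7]
grip_width: 0.01
grip_force: 30.0
clock: 14.05
position: [0.6066, 0.1321, 0.1427]
orientation: [-0.001, 0.0, 1.0, -0.0]
ft_force: [-0.7, -0.0, -2.3]
grip_width: 0.01
grip_force: 30.0
[0.6065721  0.13207949 0.14274577]
```

View pics/w6.png

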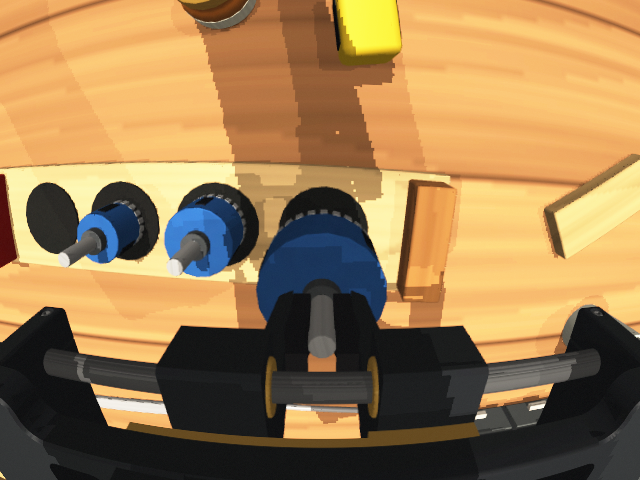

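Saw_64 is centred over pad 4 (edges at 279 and 368). Lower it, release, and go for saw_30.

```bash
python3 -m creep '0 0.001 0.025 0 0 0 0; 0 0.001 0.05 0 0 0 0; 0 0.001 0.062 0 0 0 0; 0 0.001 0.069 0 0 0 0; 0 0.001 0.069 0 0 0 0'; python3 -m creep '0 0 0 0 0 0 0; 0 0 0 0 0 0 0.4; 0 0 0 0 0 0 0.4; 0 0 0 0 0 0 0.4; 0 0 -0.03 0 0 0 0.4'; python3 -m creep '0 0 -0.03 0 0 0 0.4; 0 0 -0.06 0 0 0 0.5; 0.018 -0.04 -0.06 0 0 0 0.5; 0.036 -0.085 -0.06 0 0 0 0.5; 0.054 -0.127 -0.06 0 0 0 0.5'; python3 -m creep '0.018 -0.042 0 0 0 0 0.5; 0.036 -0.085 0 0 0 0 0.5; 0.054 -0.127 0 0 0 0 0.5; 0.072 -0.17 0 0 0 0 0.5; 0.09 -0.212 0 0 0 0 0.5'; python3 -m creep '0.018 -0.042 0 0 0 0 0.5; 0.034 -0.08 0 0 0 0 0.5; 0.034 -0.08 0 0 0 0 0.5; 0.034 -0.08 0 0 0 0 0.5; 0.034 -0.08 0 0 0 0 0.5'
python3 - <<'E'
from h import *
s,d=grab('wrist'); save('pics/w7.png',d)
print(s['position'])
E
```

```text
clock: 14.6
position: [0.6076, 0.1338, 0.0741]
orientation: [0.0, -0.0, 1.0, -0.0]
ft_force: [0.1, -0.1, -1.9]
grip_width: 0.0098
grip_force: 30.0
clock: 15.1
position: [0.6045, 0.1335, 0.101]
orientation: [-0.003, -0.0, 1.0, -0.001]
ft_force: [-0.7, 0.2, 0.4]
grip_width: 0.0353
grip_force: 0.0
clock: 15.6
position: [0.5528, 0.0055, 0.1644]
orientation: [0.001, -0.001, 1.0, -0.0]
ft_force: [-0.3, -0.4, 0.3]
grip_width: 0.0437
grip_force: 0.0
clock: 16.1
position: [0.4626, -0.2067, 0.1643]
orientation: [0.001, -0.0, 1.0, -0.0]
ft_force: [0.4, -0.2, -0.3]
grip_width: 0.0442
grip_force: 0.0
clock: 16.6
position: [0.4301, -0.2837, 0.1638]
orientation: [0.0, -0.001, 1.0, 0.0]
ft_force: [0.6, -0.1, -0.6]
grip_width: 0.0441
grip_force: 0.0
[ 0.4301085  -0.2837326   0.16382892]
```

View pics/w7.png

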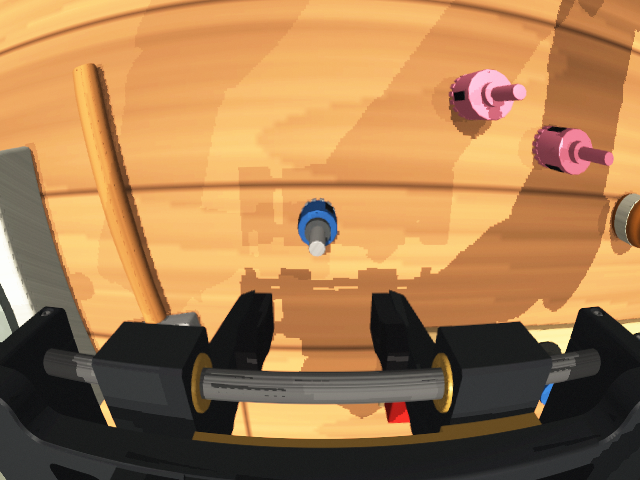

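The shank tip is at (317,248), so correct by about +3 mm in tool x and -2.5 mm in tool y, then grip and carry to pad 1.

```bash
python3 -m creep '0.003 -0.0025 0.03 0 0 0 0.5; 0.003 -0.0025 0.06 0 0 0 0.5; 0.003 -0.0025 0.09 0 0 0 0.5; 0.003 -0.0025 0.106 0 0 0 0.5; 0.003 -0.0025 0.106 0 0 0 0.5'; python3 -m creep '0 0 0 0 0 0 0; 0 0 0 0 0 0 0; 0 0 0 0 0 0 0;0 0 0 0 0 0 0;0 0 0 0 0 0 0'; python3 -m creep '0 0 -0.015 0 0 0 0; 0 0 -0.04 0 0 0 0; 0 0 -0.07 0 0 0 0; 0 0 -0.085 0 0 0 0; 0 0 -0.085 0 0 0 0'; python3 -m creep '-0.015 0.015 0 0 0 0 0; -0.04 0.04 0 0 0 0 0; -0.065 0.065 0 0 0 0 0; -0.09 0.09 0 0 0 0 0; -0.115 0.115 0 0 0 0 0'; python3 -m creep '-0.025 0.025 0 0 0 0 0; -0.045 0.045 0 0 0 0 0; -0.052 0.052 0 0 0 0 0;-0.052 0.052 0 0 0 0 0; -0.052 0.052 0 0 0 0 0'
python3 - <<'E'
from h import *
s,d=grab('wrist'); save('pics/w8.png',d)
print(s['position'])
E
```

```text
clock: 17.15
position: [0.4257, -0.2852, 0.0558]
orientation: [-0.002, -0.002, 1.0, 0.001]
ft_force: [-0.4, -0.1, 0.5]
grip_width: 0.0441
grip_force: 0.0
clock: 17.65
position: [0.4268, -0.2876, 0.0583]
orientation: [0.001, -0.0, 1.0, -0.0]
ft_force: [0.2, 1.1, 3.6]
grip_width: 0.0098
grip_force: 30.0
clock: 18.15
position: [0.4276, -0.2884, 0.1447]
orientation: [0.002, -0.0, 1.0, -0.001]
ft_force: [0.6, 0.2, -1.0]
grip_width: 0.01
grip_force: 30.0
clock: 18.65
position: [0.5414, -0.1712, 0.1414]
orientation: [-0.001, -0.0, 1.0, 0.0]
ft_force: [0.4, -0.4, -1.5]
grip_width: 0.0098
grip_force: 30.0
clock: 19.15
position: [0.5918, -0.1221, 0.142]
orientation: [-0.001, 0.0, 1.0, -0.0]
ft_force: [-0.4, -0.8, -1.4]
grip_width: 0.0102
grip_force: 30.0
[ 0.59175871 -0.12205374  0.14196113]
```

View pics/w8.png

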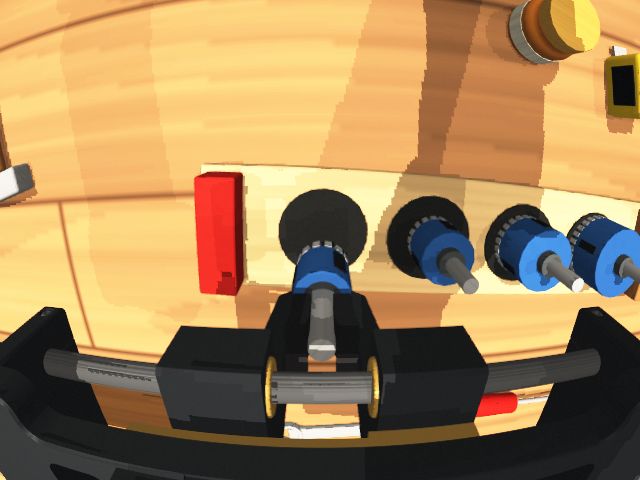

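Saw_30 is over pad 1 (edges at 279 and 368, top at 189). I nudge it 2 mm outward and 1 mm left, then lower, release and retreat.

```bash
python3 -m creep '-0.002 0.001 0.025 0 0 0 0; -0.002 0.001 0.05 0 0 0 0; -0.002 0.001 0.062 0 0 0 0; -0.002 0.001 0.069 0 0 0 0; -0.002 0.001 0.069 0 0 0 0'; python3 -m creep '0 0 0 0 0 0 0; 0 0 0 0 0 0 0.4; 0 0 0 0 0 0 0.4; 0 0 0 0 0 0 0.4; 0 0 -0.03 0 0 0 0.4'; python3 -m creep '0 0 -0.03 0 0 0 0.4; 0 0 -0.07 0 0 0 0.5; 0 0 -0.11 0 0 0 0.5; 0.05 0 -0.11 0 0 0 0.5; 0.09 0 -0.11 0 0 0 0.5'; python3 -m creep '0.04 0.03 0 0 0 0 0.5;0.05 0.06 -0.03 0 0 0 0.5;0.05 0.09 -0.06 0 0 0 0.5;0.05 0.1 -0.08 0 0 0 0.5;0.05 0.1 -0.08 0 0 0 0.5'
python3 - <<'E'
from h import *
s,d=grab('side'); save('pics/f1.png',d,(210,130,480,335),2.8)
s,d=grab('wrist'); save('pics/f2.png',d); print(s['position'])
E
```

```text
clock: 19.7
position: [0.5953, -0.1204, 0.074]
orientation: [0.0, 0.0, 1.0, -0.0]
ft_force: [-0.3, 0.3, -0.0]
grip_width: 0.0098
grip_force: 30.0
clock: 20.2
position: [0.5925, -0.1189, 0.101]
orientation: [-0.003, -0.0, 1.0, 0.0]
ft_force: [0.2, -0.2, -0.4]
grip_width: 0.0351
grip_force: 0.0
clock: 20.7
position: [0.5049, -0.1197, 0.2152]
orientation: [0.002, -0.0, 1.0, -0.0]
ft_force: [0.0, -0.7, 0.1]
grip_width: 0.0443
grip_force: 0.0
clock: 21.2
position: [0.4569, -0.0176, 0.2966]
orientation: [0.003, -0.002, 1.0, 0.0]
ft_force: [0.7, -0.1, -0.6]
grip_width: 0.044
grip_force: 0.0
[ 0.45592726 -0.01895939  0.29485798]
```

View pics/f1.png

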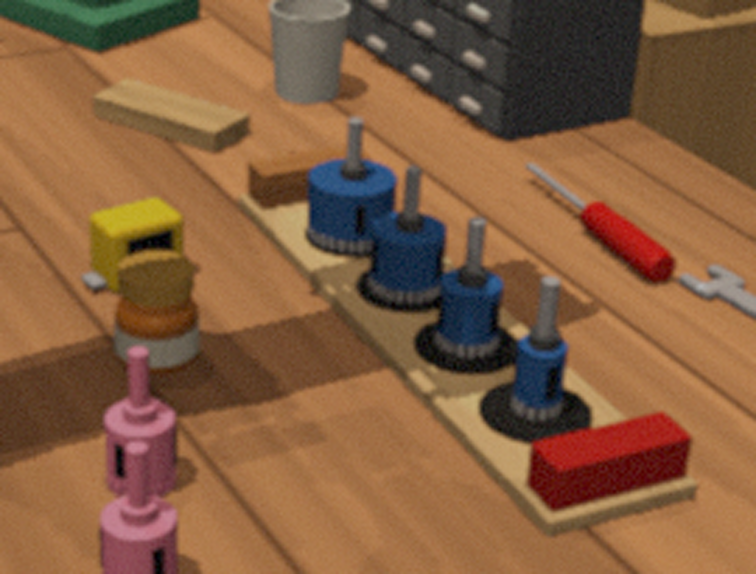

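All four stand upright on their pads in the right order, with shank tips in the crop at (549,283), (477,223), (413,172) and (354,122). The jar has not moved. One numeric check before handing in.

Run:
```python
from m import *
P=np.array([(549,283),(477,223),(413,172),(354,122)])
t=world(b,210+P[:,0]/2.8-.3,130+P[:,1]/2.8-.3,.102)
p=B([(497,303),(434,243),(377,188),(327,140)],.015)
print(((t-p)[:,:2]*1000).round(1))
```

```text
[[ 0.3  1.4]
 [ 0.6  2.4]
 [-1.6 -1.7]
 [-0.8  3.4]]
```

All four are within 4 mm of their pad centres, against a limit of 12 mm.

```bash
python3 -c "
from plant import job
print(job.close_job())"
```

```text
the job is handed in; nothing more can be done
None
```

The job is handed in: in the last images all four hole saws stand upright on their pads in order 30, 40, 51, 64 mm from the red block, within 4 mm of centre, and the jar was not touched.

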